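# Draw the long joining plate out of its rack lane and lay it across a butt joint

### The arm

A 7-joint arm with a two-finger parallel gripper is mounted at the origin on the work surface. World frame = base frame: x ahead of the robot, y to its left, z up, the work surface at z = 0. Lengths are in m, angles in rad, forces in N, time in s.
With the tool pointing down it reaches from about 0.425 to 0.875 m from the base axis. Payload 4.7 kg.
Tool frame: the origin (TCP) lies at the very end of the fingers, on their centre line; the grasp point (between the pads) lies 19 mm behind it; z points along the fingers, y is the line along which they close (so a half turn about z gives the same grasp; the last joint's range is limited). The gripper opens to 87 mm and grips with 3 to 60 N. Pads are 19 mm wide; open, the fingers measure 117 mm over their backs; the gripper's body (75 mm by 190 mm) begins 51 mm behind the grasp point.
Start: joints at [1.179, 0.321, -0.07, 1.45, 0.023, 1.371, -0.057], TCP at [0.257, -0.597, 0.223] pointing down, gripper open.
Joint ranges: [-2.86, 2.86], [-0.3, 2.09], [-1.38, 1.24], [0.06, 2.45], [-1.56, 4.7], [0.09, 2.05], [-2.69, 2.69]. Speed limits (rad/s): [2.57, 2.57, 3.14, 3.14, 3.14, 3.14, 3.14].

### API

Orientations are given as a rotation vector (axis times angle).
In Python, from bench import get_state, get_image, get_calibration, close_job gives the robot as it stands.
- The arm moves only by the shell command python3 -m crank 'ROWS' [FORCE]. ROWS is JSON, a list of rows, each a list of 5 numbers: the opening, from 0 (shut) to 1 (fully open), then the shift along the world's x, y, z in units of 0.2 m (1.0 is 0.2 m), then the turn about the world's z in units of 2 pi rad (1.0 is 2 pi rad). A call has 1 to 5 rows; each row is the pose to reach, as a shift and turn from the pose commanded when the call began, turning the shorter way round; what a row does not reach only later rows make up. A row lasts 1/8 s, in which the tool goes at most 62.5 mm and 10.7 degrees, less where a joint would pass 70% of its speed; a pose out of reach is approached as far as the arm can. A call with a number of a shift or a turn outside -1 to 1 is refused whole. A call with a gripper value outside its range is refused whole. The fingers move at their own pace and stop on an object; FORCE is the grip in N (left out, the last holds). Time passes only in rows, so rows that repeat a pose let the fingers close. It gives the time, the measured TCP pose, the force, the opening and the grip force at its end, in the units of the state.
- get_state(): the state, without advancing time (a new reading comes with each control period).
- get_image(name): name is "scene" or "top" or "wrist"; returns the picture (420x560x3 uint8, red, green, blue); there is no depth.
- get_calibration(name): a dict with "fovy" (degrees; the focal length in pixels is half the picture's height over the tangent of half this angle, whatever the lens; pixels are square), "cx", "cy" (the principal point, pixels), "R" (3x3) and "t" (3): a world point X has camera coordinates R X + t. Camera axes: x right, y down, z forward; pixel columns grow to the right and rows downward; lengths in m; the calibration is good to about 2 mm. A picture is of the moment at which its call begins: read the wrist's pose just before it. get_calibration takes no time and is no camera call; for the wrist camera it gives the pose at the moment of the call.
- close_job(): hands the job in; it is judged then, once.
The state is a dict: "time": time; "joint_positions": joint angles; "qd": joint speeds; "joint_torque": joint torques, N m; "position": TCP position; "tool_rot": TCP orientation; "ft_force": force on the tool from outside, world axes, zero at the start; "torque": the same for the moment, N m; "grip_width": opening from 0.0 (shut) to 1.0 (fully open); "grip_force": force on a finger pad.
Only numpy, scipy, OpenCV 4.12 (cv2) and the standard library are available. Lean on these libraries where they do the work, as an engineer would, in place of code of your own. Each camera call takes 0.05 s, during which the arm holds its last target. There are 200 camera calls.

### The job

The longest of the three flat steel joining plates in the fittings rack has to go on the rail joint, ready for its screws. In its lane there is no room for fingers beside it: slide it out until its end sticks well out over the rack's open front edge, grip it there, and lay it flat on top of the two clamped rails, centred over the joint between them and in line with the rails. Lower it into place rather than dropping it, let go, and leave the other two plates, the drill and the glue bottle where they are.

Things in the scene. Friction and masses are not known exactly. Their poses are not given: they have to be found in the camera images.
- plate: the long joining plate, the one to use: plain galvanised steel strip, 180 long (its x) x 40 wide (its y) x 3 thick (z up), about 0.17 kg, with rows of small dark screw holes; both ends and both faces alike. Origin: centre of its underside. It starts lying flat in one of the rack's three lanes (which one varies), its x along the rack's x. Slippery in the rack (friction about 0.35), normal on wood (0.6)
- plate_end_a (a point): middle of the long plate's end edge at its +x end, 90 mm from the plate's origin, at the underside
- plate_end_b (a point): middle of the long plate's end edge at its -x end, 90 mm from the plate's origin, at the underside
- plate_mid: a like plate, 140 x 40 x 3, in another lane; leave it alone. Origin: centre of its underside
- plate_short: a like plate, 100 x 40 x 3, in another lane; leave it alone. Origin: centre of its underside
- rack: birch-ply fittings rack, immovable, 240 (its x) x 174 (its y). On top three lanes along x, 46 wide, centred at y = -55, 0, +55 mm, with smooth waxed wooden floors 70 mm above the bench, parted by walls 9 thick rising 12 above the floors; walled likewise at the back (+x), open without a lip at the front (x = -120), which faces the robot. Origin: below its centre, at bench height
- front_edge (a point): middle of the rack's open front edge, at the height of the lane floors, 120 mm towards -x from the rack's centre; axes as the rack's. In front of it is free space down to the bench
- rails: two pine rails, each 150 long x 70 wide x 45 high, butted end to end along this body's x, held in an immovable sash clamp (bar below, dark jaws at the ends). Origin: under the joint, at bench height. Rail tops: 85 mm above the bench, x = -150 to +150, y = -35 to +35 mm; the jaws are lower. The clamp with its screw and cross bar (y = -57 to +57) reaches from x = -230 to +292 mm
- joint_top (a point): middle of the visible joint line between the two rails, on their top face (85 mm above the bench); same axes as the rails
- drill: cordless drill standing on its battery on the robot's left, about 210 high, its upper body about 220 long from the motor end to the bit and jutting up to 130 mm past the foot; leave it alone. Origin: centre of the foot
- glue: white glue bottle, 64 across x 180 high, at the far side of the bench, straight ahead; leave it alone. Origin: centre of its underside
There are look-alikes about, which are no part of the job. Leave any pink or purple look-alike of the plate alone.

How it is judged:
By the outcome, as a careful person would: the job done as asked, in the order asked, and still so for the second after the job is handed in, with the robot touching nothing.
It also fails if it takes over 59 s, if anything falls off the work surface, if the arm or the gripper's body presses on something with over 40 N, if the wrist force passes 120 N, or if a joint passes its speed limit or range.

## Working session

There is one attempt and no reset: what is moved stays moved. The work goes in short steps, Python scripts to look and compute and a shell command to move; the robot and the scene stay as the last step left them, time stands still between calls to the robot, and variables do not carry over. Pictures are saved under pics/ and viewed, at most 10 in all, crops included, and the job is handed in when it is done.

```bash
mkdir -p pics; ls; cat > h.py <<'E'
import numpy as np, cv2
from bench import *
def cal(n):
    c=get_calibration(n); f=210/np.tan(np.radians(c["fovy"])/2)
    return f,c["cx"],c["cy"],np.array(c["R"]),np.array(c["t"])
def ray(n,p,c=None):
    f,cx,cy,R,t=c or cal(n)
    d=R.T@np.array([(p[0]-cx)/f,(p[1]-cy)/f,1]); return -R.T@t,d
def onz(n,p,z,c=None):
    o,d=ray(n,p,c); return o+d*(z-o[2])/d[2]
def tri(obs):
    A=np.zeros((3,3));b=np.zeros(3)
    for o,d in obs:
        d=d/np.linalg.norm(d);P=np.eye(3)-np.outer(d,d);A+=P;b+=P@o
    X=np.linalg.solve(A,b); return X,[np.linalg.norm((np.eye(3)-np.outer(d,d)/(d@d))@(X-o)) for o,d in obs]
def proj(n,X,c=None):
    f,cx,cy,R,t=c or cal(n); q=R@np.array(X)+t; return np.array([cx+f*q[0]/q[2],cy+f*q[1]/q[2]])
E
python3 - <<'E'
from h import *
s=get_state();print(s)
for n in("scene","top"):
    im=get_image(n);cv2.imwrite(f"pics/{n}0.png",im[:,:,::-1]);print(n,get_calibration(n))
E
```

```text
pics
{'time': 0.0, 'joint_positions': array([ 1.17913551,  0.32180908, -0.07012271,  1.45168981,  0.02262836,
        1.37079145, -0.05689055]), 'qd': array([ 0.0024502 , -0.00027938,  0.0003757 ,  0.00050873,  0.00045667,
       -0.00158758, -0.0002281 ]), 'joint_torque': array([ 3.75705467e-04, -4.91286564e+01, -4.03775750e-01, -3.12527704e+01,
       -6.40020682e-02,  4.36745526e-02,  1.59445899e-04]), 'position': array([ 0.2563121 , -0.59672207,  0.22146343]), 'tool_rot': array([-3.07532708e+00, -6.32758774e-01,  7.79778193e-04]), 'ft_force': array([ 1.26357847, -0.08318216, -0.39040792]), 'torque': array([-0.03366256,  0.02816923,  0.01181912]), 'grip_force': 0.0, 'grip_width': 1.0027219284813653}
scene {'fovy': 42.72713909561566, 'cx': 287.02909522179937, 'cy': 214.76679514147392, 'R': array([[-0.72975017,  0.68356367, -0.01433147],
       [ 0.50367809,  0.52329913, -0.68736191],
       [-0.46235599, -0.50882092, -0.72617368]]), 't': array([ 0.39803696, -0.23642171,  1.57070578])}
top {'fovy': 47.43366463497527, 'cx': 274.40385598652676, 'cy': 206.39635094995458, 'R': array([[ 0.00861531, -0.99994693, -0.00564867],
       [-0.9789292 , -0.00728144, -0.2040701 ],
       [ 0.20401814,  0.00728777, -0.97893998]]), 't': array([0.01711983, 0.57132271, 1.42954098])}
```

View pics/top0.png

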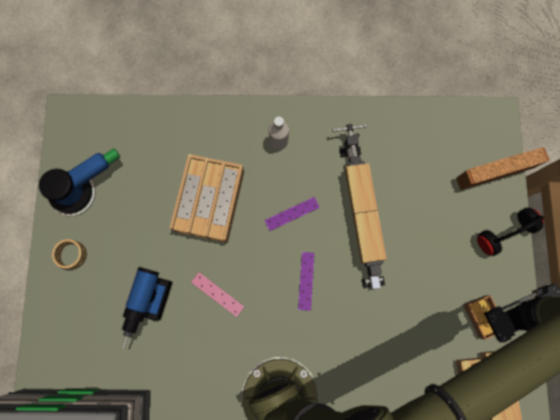

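View pics/scene0.png

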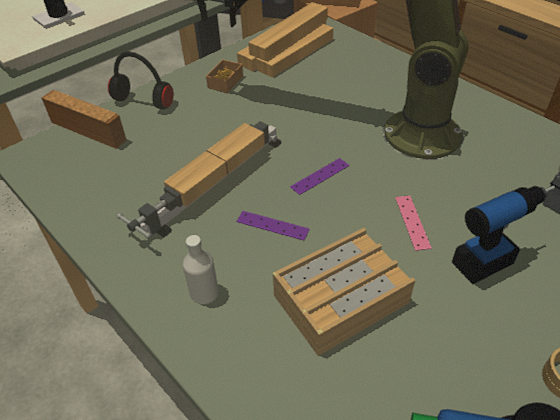

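The top view shows the rack at about (207,198) with three grey plates. The one in the right-hand lane, near (228,191), looks longest. The rails run from (360,165) to (372,262), with the joint near (368,211). The scene view agrees: the longest plate is in the lane nearest the glue, at (322,265). Next I'll measure both.

```bash
python3 - <<'E'
from h import *
R={"top":(160,145,260,250),"scene":(265,220,420,355)}
Q={}
for n in R:
    im=cv2.imread(f"pics/{n}0.png");x0,y0,x1,y1=R[n]
    hsv=cv2.cvtColor(im,cv2.COLOR_BGR2HSV)
    m=np.zeros(im.shape[:2],np.uint8)
    m[y0:y1,x0:x1]=((hsv[...,1]<50)&(hsv[...,2]>95))[y0:y1,x0:x1]*255
    m=cv2.morphologyEx(m,cv2.MORPH_CLOSE,np.ones((3,3)))
    for c in cv2.findContours(m,cv2.RETR_EXTERNAL,cv2.CHAIN_APPROX_NONE)[0]:
        if cv2.contourArea(c)<150: continue
        P=np.array([onz(n,p[0],.073)[:2] for p in c],np.float32)*1000
        r=cv2.minAreaRect(P); print(n,cv2.contourArea(c),np.round(r[0],1),np.round(r[1],1),round(r[2],1),np.round(cv2.boxPoints(r)).tolist())
    # wood: rails
    w=((hsv[...,0]<25)&(hsv[...,1]>70)&(hsv[...,2]>90)).astype(np.uint8)*255
    for c in cv2.findContours(w,cv2.RETR_EXTERNAL,cv2.CHAIN_APPROX_NONE)[0]:
        if cv2.contourArea(c)<1500: continue
        print(" wood",cv2.boundingRect(c),cv2.contourArea(c))
for p in [(346,165),(371,165),(384,260),(359,262),(368,211)]: print("rail",p,np.round(onz("top",p,.085)*1000))
for p in [(190,155),(243,164),(171,233),(226,242)]: print("rack",p,np.round(onz("top",p,.082)*1000))
a=cv2.imread("pics/top0.png")[145:300,160:400];b=cv2.imread("pics/scene0.png")[110:350,120:420]
o=np.zeros((600,800,3),np.uint8); a=cv2.resize(a,None,fx=2.5,fy=2.5,interpolation=2);o[:388,:600]=a;cv2.imwrite("pics/topc.png",o[:388,:600])
E
```

```text
top 10296.0 [600.3 226.7] [333.3 314.2] 0.9 [[431.0, 381.0], [436.0, 67.0], [769.0, 72.0], [765.0, 386.0]]
 wood (346, 163, 41, 100) 2320.5
 wood (169, 154, 75, 87) 4456.0
scene 943.5 [598.7 283.6] [ 37.2 138.9] 78.7 [[527.0, 279.0], [663.0, 252.0], [671.0, 288.0], [534.0, 315.0]]
scene 626.0 [582.5 229.9] [37.8 99.1] 79.1 [[530.0, 221.0], [628.0, 202.0], [635.0, 239.0], [537.0, 258.0]]
scene 1041.0 [599.5 169.9] [ 37.5 178.1] 78.8 [[509.0, 169.0], [683.0, 134.0], [691.0, 171.0], [516.0, 205.0]]
scene 7918.0 [599.  231.3] [342.9 338.1] 46.4 [[358.0, 224.0], [603.0, -9.0], [840.0, 239.0], [595.0, 472.0]]
 wood (273, 227, 142, 128) 7643.5
 wood (163, 123, 101, 83) 3122.0
 wood (465, 0, 95, 45) 2096.5
 wood (206, 0, 172, 88) 4993.0
rail (346, 165) [ 699. -200.   85.]
rail (371, 165) [ 700. -278.   85.]
rail (384, 260) [ 405. -307.   85.]
rail (359, 262) [ 398. -232.   85.]
rail (368, 211) [ 554. -264.   85.]
rack (190, 155) [729. 288.  82.]
rack (243, 164) [701. 121.  82.]
rack (171, 233) [482. 334.  82.]
rack (226, 242) [455. 167.  82.]
```

View pics/topc.png

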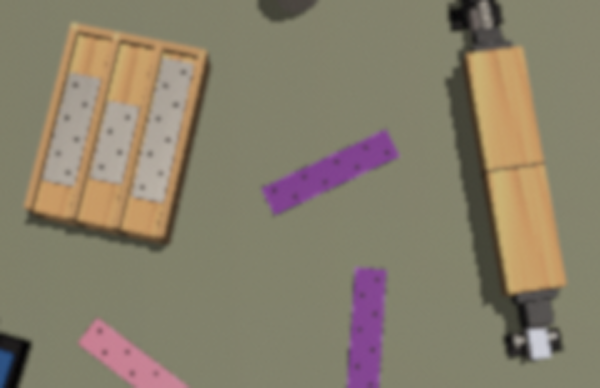

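The crop confirms it. The long plate is in the right-hand (-y) lane, almost against the back wall, so I have to drag it from above. Its centre is about (0.600, 0.170) with yaw about -11.4°, and the joint is about (0.554, -0.264) with yaw about +6°. I'll pass over the rails first for a wrist-camera measurement.

```bash
python3 -m crank '[[0,0.3,0.35,0.2,-0.01],[0,0.6,0.7,0.4,-0.03],[0,0.75,0.8,0.5,-0.048],[0,0.75,0.8,0.5,-0.048],[0,0.75,0.8,0.5,-0.048]]'; python3 -m crank '[[0,0.2,0.3,0.1,0],[0,0.4,0.6,0.1,0],[0,0.45,0.7,0.1,0],[0,0.45,0.7,0.1,0],[0,0.45,0.7,0.1,0]]'; python3 - <<'E'
from h import *
c=get_calibration("wrist");im=get_image("wrist");cv2.imwrite("pics/w1.png",im[:,:,::-1]);np.save("w1c.npy",np.r_[c["fovy"],c["cx"],c["cy"],np.ravel(c["R"]),c["t"]])
print(get_state()["position"]);print(proj("wrist",(.554,-.264,.085)), -np.array(c["R"]).T@c["t"])
E
```

```text
time: 0.72
position: [0.4116, -0.4332, 0.3248]
tool_rot: [3.135, 0.178, 0.007]
ft_force: [-1.0, -0.3, -0.2]
grip_width: 0.516
grip_force: 0.0
time: 1.35
position: [0.4955, -0.2987, 0.3418]
tool_rot: [3.137, 0.161, -0.003]
ft_force: [0.5, -0.4, -0.1]
grip_width: 0.021
grip_force: 0.0
[ 0.49523362 -0.29928443  0.34187226]
[261.90712989 139.85125662] [ 0.56230155 -0.29234816  0.50539569]
```

View pics/w1.png

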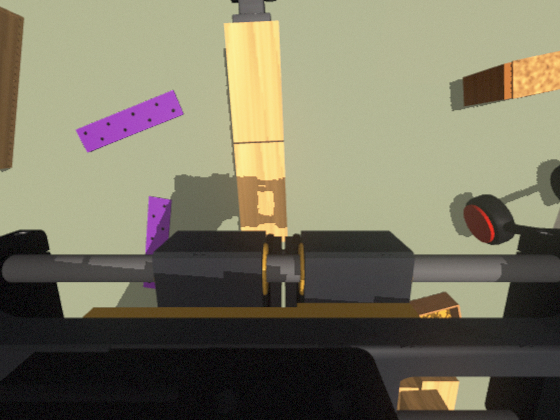

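The wrist view shows the joint line from about (233,143) to (284,141), and the rail sides are clear on the upper half. I'll take a second wrist view of the rails on the way, then look at the rack.

```bash
cat >> h.py <<'E'
def shot(k):
    c=cal("wrist");im=get_image("wrist")[:,:,::-1].copy();cv2.imwrite(f"pics/{k}.png",im);np.savez(k+".npz",f=c[0],cx=c[1],cy=c[2],R=c[3],t=c[4]);return im,c
def load(k):
    z=np.load(k+".npz");return float(z["f"]),float(z["cx"]),float(z["cy"]),z["R"],z["t"]
E
python3 -m crank '[[0,0.0,0.3,0.0,0],[0,0,0.5,0,0],[0,0,0.6,0,0],[0,0,0.6,0,0],[0,0,0.6,0,0]]' | head -2; python3 -c "
from h import *
shot('w2')"
python3 -m crank '[[0,0.0,0.3,0.0,0],[0,0,0.6,0,-0.02],[0,0,0.9,0,-0.04],[0,0,1,0,-0.048],[0,0,1,0,-0.048]]' |head -2
python3 -m crank '[[0,0.0,0.2,0.0,0],[0,0,0.4,0,0],[0,0,0.4,0,0],[0,0,0.4,0,0]]'; python3 -c "
from h import *
im,c=shot('w3');print(-c[3].T@c[4])"
```

```text
time: 2.02
position: [0.4961, -0.18, 0.3423]
time: 2.7
position: [0.4968, 0.0231, 0.3426]
time: 3.2
position: [0.4973, 0.0998, 0.3422]
tool_rot: [3.125, -0.315, -0.001]
ft_force: [-0.3, -1.1, 0.7]
grip_width: 0.002
grip_force: 0.0
[0.56293183 0.08621633 0.50594189]
```

View pics/w3.png

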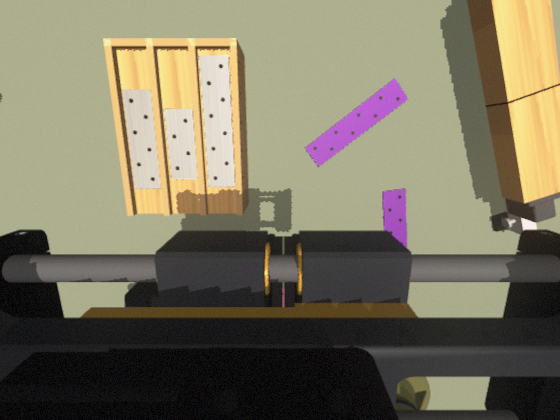

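View pics/w2.png

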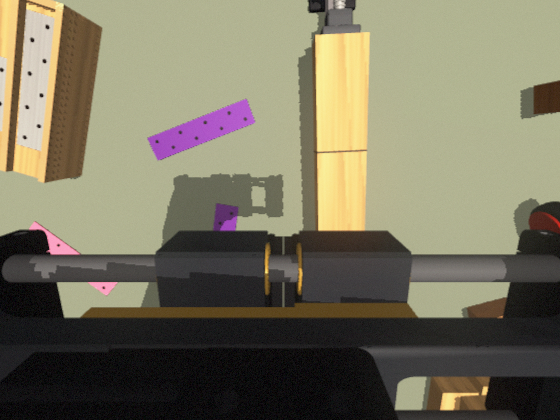

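w3 shows the long plate with corners near (200,55), (229,55), (236,186) and (208,186), and the rack front edge at row 213. w2 shows the joint from (316,152) to (367,151). Now the triangulation.

```bash
python3 - <<'E'
from h import *
def rail(k,x0,x1,ya,yb,jy):
    im=cv2.imread(f"pics/{k}.png");hsv=cv2.cvtColor(im,cv2.COLOR_BGR2HSV)
    w=(hsv[...,0]<28)&(hsv[...,1]>75)&(hsv[...,2]>150)
    L,Rr=[],[]
    for y in range(ya,yb):
        xs=np.where(w[y,x0:x1])[0]
        L.append((xs.min()+x0-.5,y));Rr.append((xs.max()+x0+.5,y))
    fl=np.polyfit([p[1] for p in L],[p[0] for p in L],1);fr=np.polyfit([p[1] for p in Rr],[p[0] for p in Rr],1)
    g=cv2.cvtColor(im,cv2.COLOR_BGR2GRAY).astype(float)
    xl,xr=int(np.polyval(fl,jy))+6,int(np.polyval(fr,jy))-6
    J=[]
    for x in range(xl,xr):
        col=g[jy-7:jy+8,x];d=np.clip(np.median(col)-15-col,0,None);
        if d.sum()>0:J.append((x,jy-7+(d*np.arange(15)).sum()/d.sum()))
    J=np.array(J);fj=np.polyfit(J[:,0],J[:,1],1)
    def X(fe):
        y=jy
        for _ in range(5): y=np.polyval(fj,np.polyval(fe,y))
        return np.array([np.polyval(fe,y),y])
    print(k,X(fl),X(fr),"resid",np.std(np.polyval(fl,[p[1] for p in L])-[p[0] for p in L]),np.std(np.polyval(fr,[p[1] for p in Rr])-[p[0] for p in Rr]))
    return X(fl),X(fr),(np.polyval(fl,ya+5),ya+5),(np.polyval(fr,ya+5),ya+5)
a=rail("w1",215,300,30,132,142);b=rail("w2",300,385,40,145,152)
f=210/1
v=np.load("w1c.npy");c1=(210/np.tan(np.radians(v[0])/2),v[1],v[2],v[3:12].reshape(3,3),v[12:])
c2=load("w2")
for i in(0,1):print("tri",tri([ray(0,a[i],c1),ray(0,b[i],c2)]))
m=[(p+q)/2 for p,q in((a[0],a[1]),(b[0],b[1]))];print("mid",tri([ray(0,m[0],c1),ray(0,m[1],c2)]))
for n,q,c in(("w1",a,c1),("w2",b,c2)):
    P=[onz(0,p,.085,c)[:2] for p in q];e=P[2]-P[0]+P[3]-P[1]
    print(n,"L,R",np.round(P,4).tolist(),"mid",(P[0]+P[1])/2,"w",np.linalg.norm(P[0]-P[1]),"yaw",np.degrees(np.arctan2(e[1],e[0])),"yaw from joint",np.degrees(np.arctan2(*(P[0]-P[1])[::-1]))-90)
print("top joint", onz("top",(368,211),.085))
# plate in w3 / w2
c3=load("w3")
for k,c,roi in(("w3",c3,(190,45,245,195)),("w2",c2,(10,0,75,165))):
    im=cv2.imread(f"pics/{k}.png");hsv=cv2.cvtColor(im,cv2.COLOR_BGR2HSV);x0,y0,x1,y1=roi
    m=np.zeros(im.shape[:2],np.uint8);m[y0:y1,x0:x1]=((hsv[...,1]<40)&(hsv[...,2]>120))[y0:y1,x0:x1]*255
    m=cv2.morphologyEx(m,cv2.MORPH_CLOSE,np.ones((5,5)))
    ct=max(cv2.findContours(m,cv2.RETR_EXTERNAL,cv2.CHAIN_APPROX_NONE)[0],key=cv2.contourArea)
    P=np.array([onz(0,p[0],.073,c)[:2] for p in ct],np.float32)*1000;r=cv2.minAreaRect(P);print(k,r,cv2.boxPoints(r).round(1).tolist(),cv2.boxPoints(cv2.minAreaRect(ct)).round(1).tolist())
for p in[(128,214),(242,213),(205,213),(236,213)]:print("front",p,onz(0,p,.070,c3),onz(0,p,.082,c3))
E
```

```text
w1 [232.79711609 142.80491791] [283.85674687 140.49361361] resid 0.28799117182504463 0.31045327214602336
w2 [316.24590712 152.08497411] [366.98607711 149.88989042] resid 0.2958123474272001 0.299317030666061
tri (array([ 0.54607443, -0.22309718,  0.08683634]), [np.float64(0.00010721971067658085), np.float64(0.00010721971067674187)])
tri (array([ 0.55651532, -0.29423571,  0.08693234]), [np.float64(1.4286272216600688e-05), np.float64(1.4286272216759381e-05)])
mid (array([ 0.55129998, -0.25870366,  0.0868739 ]), [np.float64(4.619543686391664e-05), np.float64(4.619543686407462e-05)])
w1 L,R [[0.5459, -0.2228], [0.5565, -0.2942], [0.6809, -0.2031], [0.6883, -0.2743]] mid [ 0.55119921 -0.25851849] w 0.07223505909462834 yaw 8.449606999650618 yaw from joint 8.444243116557942
w2 L,R [[0.5461, -0.2233], [0.5565, -0.2948], [0.6825, -0.2032], [0.6898, -0.2746]] mid [ 0.55129083 -0.25905254] w 0.07222560413559999 yaw 8.497535165302136 yaw from joint 8.249393122125724
top joint [ 0.55352663 -0.26395647  0.085     ]
w3 ((599.058837890625, 173.63113403320312), (38.829551696777344, 178.2267303466797),
[... 357 characters left out ...]
6055, 179.21046447753906), 79.02711486816406) [[507.29998779296875, 176.89999389648438], [683.2000122070312, 142.8000030517578], [690.0, 177.89999389648438], [514.0999755859375, 212.0]] [[12.800000190734863, 146.6999969482422], [25.899999618530273, 9.899999618530273], [53.900001525878906, 12.600000381469727], [40.900001525878906, 149.39999389648438]]
front (128, 214) [0.49615571 0.34539545 0.07      ] [0.49799383 0.33826113 0.082     ]
front (242, 213) [0.46249599 0.17116373 0.07      ] [0.46526064 0.16882541 0.082     ]
front (205, 213) [0.47392142 0.22755343 0.07      ] [0.47637158 0.2236629  0.082     ]
front (236, 213) [0.46434891 0.18030875 0.07      ] [0.46706256 0.1777187  0.082     ]
```

The joint is at (0.5513, -0.2587) with yaw 8.4° and z ≈ 0.086. The plate centre is about (0.599, 0.172) with yaw about -10.9°, and the front edge is about 134 mm ahead of the plate centre. The heights match the text within 2–4 mm. I'll press on the plate 45 mm behind its centre and drag it.

```bash
python3 -m crank '[[0,0.25,0.1,-0.1,0.0017],[0,0.5,0.2,-0.3,0.0017],[0,0.73,0.32,-0.6,0.0017],[0,0.73,0.32,-0.85,0.0017],[0,0.73,0.32,-0.95,0.0017]]' |head -2;  python3 -m crank '[[0,0,0,-0.15,0],[0,0,0,-0.27,0],[0,0,0,-0.31,0],[0,0,0,-0.33,0],[0,0,0,-0.33,0]]'
```

```text
time: 3.88
position: [0.6416, 0.1636, 0.1467]
time: 4.5
position: [0.6432, 0.1663, 0.0873]
tool_rot: [-3.128, 0.294, -0.002]
ft_force: [-0.1, -0.0, 0.3]
grip_width: 0.004
grip_force: 0.0
```

```bash
python3 -m crank '[[0,0,0,-0.02,0],[0,0,0,-0.04,0],[0,0,0,-0.05,0],[0,0,0,-0.05,0]]'; python3 -m crank '[[0,0,0,-0.007,0],[0,0,0,-0.015,0],[0,0,0,-0.015,0]]'
```

```text
time: 5.0
position: [0.6424, 0.1667, 0.0763]
tool_rot: [3.128, -0.293, -0.001]
ft_force: [0.7, -0.6, 0.3]
grip_width: 0.003
grip_force: 0.0
time: 5.38
position: [0.6426, 0.1668, 0.0736]
tool_rot: [3.128, -0.293, 0.0]
ft_force: [-0.1, 0.1, -0.1]
grip_width: 0.007
grip_force: 0.0
```

```bash
python3 -m crank '[[0,0,0,-0.005,0],[0,0,0,-0.01,0],[0,0,0,-0.01,0]]'|grep -E "pos|ft"; python3 -m crank '[[0,0,0,-0.005,0],[0,0,0,-0.01,0],[0,0,0,-0.01,0]]' |grep -E "pos|ft"
```

```text
position: [0.6428, 0.1669, 0.0735]
ft_force: [-2.8, -1.6, 8.9]
position: [0.6433, 0.1671, 0.0734]
ft_force: [-5.9, -1.7, 16.5]
```

```bash
python3 -m crank '[[0,-0.03,0.006,0,0],[0,-0.08,0.015,0,0],[0,-0.14,0.027,0,0],[0,-0.2,0.0385,0,0],[0,-0.2,0.0385,0,0]]'|grep -E "pos|ft"; python3 -c "
from h import *
cv2.imwrite('pics/t1.png',get_image('top')[:,:,::-1]);shot('w4')
im=cv2.imread('pics/t1.png')[140:260,150:270];im2=cv2.imread('pics/w4.png');o=np.zeros((420,980,3),np.uint8);o[:,:560]=im2;o[:,560:]=cv2.resize(im,(420,420),interpolation=2);cv2.imwrite('pics/c1.png',cv2.resize(o,(800,343)))"
```

```text
position: [0.6053, 0.1754, 0.0735]
ft_force: [0.0, -0.8, 13.5]
```

View pics/c1.png

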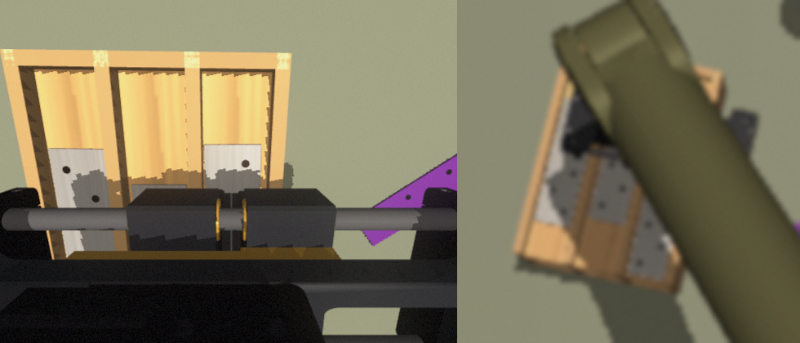

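The drag works: the back end of the plate is now at about (285,176) in the wrist view, well clear of the back wall. I'll measure it and continue.

```bash
python3 -c "
from h import *
c=load('w4');a=onz(0,(249,176.5),.0735,c);b=onz(0,(321,176),.0735,c);print(a,b,(a+b)/2, (a+b)/2-.09*np.array([.982,-.189,0]))"
python3 -m crank '[[0,-0.06,0.011,0,0],[0,-0.13,0.025,0,0],[0,-0.2,0.0385,0,0],[0,-0.2,0.0385,0,0]]'|grep -E "pos|ft"
python3 -m crank '[[0,-0.06,0.011,0,0],[0,-0.13,0.025,0,0],[0,-0.2,0.0385,0,0],[0,-0.2,0.0385,0,0]]'|grep -E "pos|ft"
python3 - <<'E'
from h import *
im,c=shot('w5');p=proj(0,(.565,.175,.0735),c);print(p)
hsv=cv2.cvtColor(im,cv2.COLOR_BGR2HSV)
for x in range(262,312,8):print(x,[(y,int(hsv[y,x,1]),int(hsv[y,x,2])) for y in range(60,232) if (hsv[y,x,1]<60)!=(hsv[y-1,x,1]<60)][:8])
E
```

```text
[0.65300944 0.18565477 0.0735    ] [0.64577074 0.14549965 0.0735    ] [0.64939009 0.16557721 0.0735    ] [0.56101009 0.18258721 0.0735    ]
position: [0.5652, 0.1834, 0.0734]
ft_force: [-0.5, -0.1, 14.2]
position: [0.5255, 0.1913, 0.0734]
ft_force: [0.1, -0.5, 15.5]
[297.51779002 182.13906441]
262 [(177, 41, 194)]
270 [(177, 40, 198)]
278 [(177, 35, 194)]
286 [(177, 40, 197)]
294 [(177, 34, 195)]
302 [(177, 40, 203), (197, 74, 83), (204, 47, 113)]
310 [(177, 36, 198)]
```

There was no slip: the back edge is still at row 177 and moves with the tool. The plate centre is now about (0.481, 0.1985), so about 77 mm overhangs. I'll lift, move in front of the edge, open and descend around the end.

```bash
python3 -m crank '[[0,0,0,0.15,0],[0,0,0,0.3,0],[0.3,-0.2,0.035,0.3,0],[0.6,-0.4,0.07,0.3,0],[0.8,-0.4,0.07,0.3,0]]'|grep -E "pos|ft|wid"
python3 -m crank '[[0.85,0,0,0,0],[0.85,0,0,0,0],[0.85,0,0,0,0]]'|grep -E "pos|rot|ft|wid"; python3 - <<'E'
from h import *
im,c=shot('w6');cv2.imwrite('pics/s6.png',get_image('scene')[:,:,::-1]); 
s=cv2.imread('pics/s6.png')[200:360,250:450];o=np.zeros((420,1085,3),np.uint8);o[:,:560]=im;o[:,560:]=cv2.resize(s,(525,420),interpolation=2);cv2.imwrite('pics/c2.png',cv2.resize(o,(800,310)))
print(proj('scene',(.468,.1985,.07))); print(get_state()["position"])
E
```

```text
position: [0.4401, 0.2046, 0.1295]
ft_force: [-0.4, -0.6, 0.2]
grip_width: 0.262
position: [0.4431, 0.2037, 0.1295]
tool_rot: [-3.127, 0.294, 0.001]
ft_force: [0.1, 0.5, 0.5]
grip_width: 0.601
[372.3910141  239.34841152]
[0.44287265 0.2038029  0.12941858]
```

View pics/c2.png

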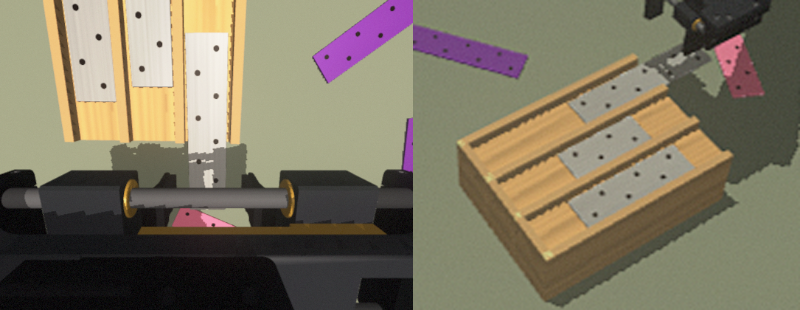

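The plate now overhangs the front edge. Its back end is at about (279,45) in w6 and the rack front edge is at row 194. A numeric check follows before I descend.

```bash
python3 - <<'E'
from h import *
c=load('w6');im=cv2.imread('pics/w6.png');hsv=cv2.cvtColor(im,cv2.COLOR_BGR2HSV)
m=((hsv[...,1]<45)&(hsv[...,2]>130)).astype(np.uint8);m[:, :240]=0;m[:,320:]=0;m[:35]=0;m[190:]=0
ys,xs=np.where(m);print(ys.min())
L=[];R=[]
for y in range(60,180):
    q=np.where(m[y])[0]
    if len(q)>30:L.append((q.min()-.5,y));R.append((q.max()+.5,y))
l=np.polyfit(*np.array(L).T[::-1],1);r=np.polyfit(*np.array(R).T[::-1],1)
top=np.median([np.where(m[:,x])[0].min() for x in range(258,303)])-.5
for y in(top,100,180):
    a=onz(0,(np.polyval(l,y),y),.0735,c);b=onz(0,(np.polyval(r,y),y),.0735,c);print(y,a[:2],b[:2],(a+b)[:2]/2,np.linalg.norm(a-b))
# front edge of wood in columns left of the plate lane
w=(hsv[...,0]<28)&(hsv[...,1]>75)&(hsv[...,2]>110)
for x in(95,130,200,225,240,322):
    q=np.where(w[:200,x])[0]
    if len(q):print(x,q.max(),onz(0,(x,q.max()+.5),.070,c)[:2],onz(0,(x,q.max()+.5),.082,c)[:2])
E
```

```text
44
43.5 [0.57350486 0.20111058] [0.56613416 0.1621151 ] [0.56981951 0.18161284] 0.039685948933911
100 [0.53779787 0.20767124] [0.53045941 0.16881562] [0.53412864 0.18824343] 0.03954253681888617
180 [0.48137271 0.21803856] [0.47408512 0.17940397] [0.47772892 0.19872126] 0.03931591487159924
95 192 [0.49448221 0.34336204] [0.49525974 0.335155  ]
130 189 [0.49168462 0.3156882 ] [0.49261261 0.30896949]
200 190 [0.48078852 0.26218554] [0.48230252 0.25834425]
225 191 [0.47639725 0.24317986] [0.47814741 0.24036072]
240 194 [0.47189474 0.23218469] [0.47388705 0.22995688]
322 195 [0.45919909 0.16917017] [0.46187419 0.17033135]
```

```bash
python3 -m crank '[[0.85,0.01,0.007,-0.1,0],[0.85,0.01,0.007,-0.2,0],[0.85,0.01,0.007,-0.26,0],[0.85,0.01,0.007,-0.295,0],[0.85,0.01,0.007,-0.295,0]]'|grep -E "pos|ft|wid"
python3 -m crank '[[0.85,0,0,0,0],[0.85,0,0,0,0],[0.85,0,0,0,0]]'|grep -E "pos|rot|ft|wid"
```

```text
position: [0.4445, 0.2053, 0.0704]
ft_force: [-0.3, -0.7, 0.6]
grip_width: 0.848
position: [0.4448, 0.2053, 0.071]
tool_rot: [-3.128, 0.293, -0.001]
ft_force: [-0.1, -0.3, -0.7]
grip_width: 0.849
```

```bash
python3 -m crank '[[0.85,0,0,-0.006,0],[0.6,0,0,-0.006,0],[0.5,0,0,-0.006,0],[0.4,0,0,-0.006,0],[0.3,0,0,-0.006,0]]' 45|grep -E "pos|ft|wid|grip"
python3 -m crank '[[0.3,0,0,0,0],[0.3,0,0,0,0],[0.3,0,0,0,0],[0.3,0,0,0,0]]'|grep -E "pos|rot|ft|grip"
```

```text
position: [0.4446, 0.2053, 0.0694]
ft_force: [0.0, 0.1, 0.3]
grip_width: 0.481
grip_force: 0.0
position: [0.4446, 0.2052, 0.0694]
tool_rot: [3.128, -0.293, -0.0]
ft_force: [-0.2, -0.7, 0.3]
grip_width: 0.442
grip_force: 45.0
```

```bash
python3 -m crank '[[0.3,0,0,0.03,0],[0.3,0,0,0.1,0],[0.3,0,0,0.25,0],[0.3,0,0,0.5,0],[0.3,0,0,0.55,0]]'|grep -E "pos|rot|ft|grip"
python3 - <<'E'
from h import *
im,c=shot('w7');s=get_image('scene')[:,:,::-1];cv2.imwrite('pics/s7.png',s);s=s[130:330,250:500];o=np.zeros((420,1085,3),np.uint8);o[:,:560]=im;o[:,560:]=cv2.resize(s,(525,420),interpolation=2);cv2.imwrite('pics/c3.png',cv2.resize(o,(800,310)))
E
```

```text
position: [0.4466, 0.2065, 0.1836]
tool_rot: [-3.126, 0.292, -0.011]
ft_force: [0.2, 0.2, -2.1]
grip_width: 0.44
grip_force: 45.0
```

View pics/c3.png

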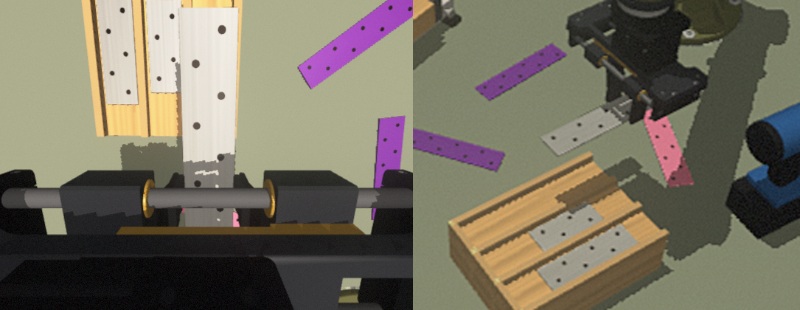

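The plate is held and looks level, with its far end at about (285,11) in w7. The other plates haven't moved. I'll measure its tilt and its pose in the hand.

```bash
python3 - <<'E'
from h import *
from scipy.spatial.transform import Rotation as Ro
s=get_state();T=Ro.from_rotvec(s["tool_rot"]).as_matrix();p=s["position"];print(p, np.degrees(np.arctan2(T[1,0],T[0,0])))
c=load('w7');im=cv2.imread('pics/w7.png');hsv=cv2.cvtColor(im,cv2.COLOR_BGR2HSV)
m=((hsv[...,1]<40)&(hsv[...,2]>130)).astype(np.uint8);m[:,:235]=0;m[:,340:]=0
L=[];R=[]
for y in range(16,205):
    q=np.where(m[y])[0]
    if len(q)>60:L.append((q.min()-.5,y));R.append((q.max()+.5,y))
l=np.polyfit(*np.array(L).T[::-1],1);r=np.polyfit(*np.array(R).T[::-1],1)
top=np.median([np.where(m[:,x])[0].min() for x in range(258,310)])-.5
f=c[0]
print("ends",top,[np.median([np.where(m[:,x])[0].min() for x in range(a,a+8)]) for a in(252,300)],"res",np.std([a-np.polyval(l,y) for a,y in L]),np.std([a-np.polyval(r,y) for a,y in R]))
for y in(top,60,120,200):
    xl,xr=np.polyval(l,y),np.polyval(r,y);zc=f*.04/(xr-xl)
    o,d=ray(0,((xl+xr)/2,y),c);X=o+d*zc
    Y=onz(0,((xl+xr)/2,y),p[2]+.0041,c)
    print(round(y,1),round(xr-xl,2),"by width",(T.T@(X-p)*1000).round(1),"on plane",(T.T@(Y-p)*1000).round(1))
E
```

```text
[0.44541408 0.20560922 0.18106638] -10.701301716043924
ends 10.5 [np.float64(11.0), np.float64(10.0)] res 2.9846395520732716 0.36190054856259846
10.5 92.2 by width [121.   -3.7 -23.6] on plane [128.5  -4.1  -3.7]
60 86.38 by width [102.4  -3.  -19.5] on plane [106.1  -3.3  -3.8]
120 79.32 by width [ 76.1  -2.2 -13.7] on plane [76.7 -2.3 -3.9]
200 69.9 by width [32.9 -0.7 -4.2] on plane [32.8 -0.7 -4. ]
```

The left edge is contaminated by the neighbouring plate, so I'll re-measure over clear bench on the way.

```bash
python3 -m crank '[[0.3,0,-0.15,0,0],[0.3,0,-0.35,0.05,0],[0.3,0,-0.6,0.1,0.01],[0.3,0,-0.85,0.1,0.025],[0.3,0,-1,0.1,0.04]]'|grep -E "pos|ft|grip"
python3 -m crank '[[0.3,0,-0.2,0,0.01],[0.3,0.1,-0.45,0,0.013],[0.3,0.2,-0.7,0,0.013],[0.3,0.3,-0.85,0,0.013],[0.3,0.35,-0.85,0,0.013]]'|grep -E "pos|ft|grip"
python3 -m crank '[[0.3,0,-0.2,0,0],[0.3,0,-0.4,0,0],[0.3,0,-0.5,0,0],[0.3,0,-0.5,0,0],[0.3,0,-0.5,0,0]]'|grep -E "pos|ft|grip"
cat > pose.py <<'E'
from h import *
import sys
from scipy.spatial.transform import Rotation as Ro
k=sys.argv[1]
s=get_state();T=Ro.from_rotvec(s["tool_rot"]).as_matrix();p=s["position"];print(p, np.degrees(np.arctan2(T[1,0],T[0,0])))
im,c=shot(k);hsv=cv2.cvtColor(im,cv2.COLOR_BGR2HSV)
m=((hsv[...,1]<40)&(hsv[...,2]>125)).astype(np.uint8);m[:,:220]=0;m[:,345:]=0;m[170:]=0
m=cv2.morphologyEx(m,cv2.MORPH_OPEN,np.ones((3,3)))
n,lab,st,_=cv2.connectedComponentsWithStats(m);m=(lab==1+np.argmax(st[1:,4])).astype(np.uint8)
L=[];R=[];t0=np.where(m)[0].min()
for y in range(t0+4,168):
    q=np.where(m[y])[0]
    if len(q)>40:L.append((q.min()-.5,y));R.append((q.max()+.5,y))
l=np.polyfit(*np.array(L).T[::-1],1);r=np.polyfit(*np.array(R).T[::-1],1)
q=int(np.polyval(l,t0))+5,int(np.polyval(r,t0))-5
E=np.array([(x,np.where(m[:,x])[0].min()-.5) for x in range(*q)]);e=np.polyfit(*E.T,1);top=np.median(E[:,1])
print("ends",top,"slope",e[0],"res",np.std([a-np.polyval(l,y) for a,y in L]),np.std([a-np.polyval(r,y) for a,y in R]))
for y in(top,60,110,160):
    xl,xr=np.polyval(l,y),np.polyval(r,y);zc=c[0]*.04/(xr-xl)
    o,d=ray(0,((xl+xr)/2,y),c);X=o+d*zc;Y=onz(0,((xl+xr)/2,y),p[2]+.0041,c)
    print(round(y,1),round(xr-xl,2),"by width",(T.T@(X-p)*1000).round(1),"on plane",(T.T@(Y-p)*1000).round(1))
E
python3 pose.py w8
```

```text
position: [0.4432, 0.0023, 0.1979]
ft_force: [0.0, 1.0, -1.7]
grip_width: 0.441
grip_force: 45.0
position: [0.5136, -0.1677, 0.197]
ft_force: [0.4, 0.3, -1.7]
grip_width: 0.442
grip_force: 45.0
position: [0.515, -0.2621, 0.1991]
ft_force: [0.8, 0.7, -1.4]
grip_width: 0.441
grip_force: 45.0
[ 0.51501701 -0.26212014  0.19913924] 8.537639250799693
ends 10.5 slope -0.02062374245472837 res 0.2778846575250946 0.28476918334272006
10.5 81.46 by width [ 1.269e+02 -1.000e-01 -1.800e+00] on plane [ 1.26e+02 -1.00e-01 -4.10e+00]
60 78.63 by width [ 1.046e+02 -1.000e-01 -2.100e+00] on plane [104.2  -0.   -4.1]
110 75.78 by width [80.5 -0.  -2.5] on plane [80.3 -0.  -4.1]
160 72.92 by width [54.4  0.  -2.8] on plane [54.5  0.  -4.1]
```

The plate is level in the hand and aligned with the tool, with its centre 36.5 mm ahead of the TCP. Next I'll correct y by -2 mm and descend.

```bash
python3 -m crank '[[0.3,0,-0.01,-0.1,0],[0.3,0,-0.01,-0.25,0],[0.3,0,-0.01,-0.4,0],[0.3,0,-0.01,-0.48,0],[0.3,0,-0.01,-0.5,0]]'|grep -E "pos|ft|grip"
python3 -m crank '[[0.3,0,0,0,0],[0.3,0,0,0,0]]'|grep -E "pos|rot|ft|grip"; python3 - <<'E'
from h import *
im,c=shot('w9');hsv=cv2.cvtColor(im,cv2.COLOR_BGR2HSV)
d=np.array([.989,.147]);nrm=np.array([-.147,.989]);J=np.array([.5513,-.2587])
w=(hsv[...,0]<28)&(hsv[...,1]>75)&(hsv[...,2]>120)
g=(hsv[...,1]<40)&(hsv[...,2]>125)
for y in(20,60,100,140):
    q=np.where(w[y,180:390])[0]+180; h=np.where(g[y,210:360])[0]+210
    f=lambda x,z:round(float((onz(0,(x,y),z,c)[:2]-J)@nrm*1000),1)
    print(y,q.min(),q.max(),f(q.min()-.5,.085),f(q.max()+.5,.085),"plate",h.min(),h.max(),f(h.min()-.5,.104),f(h.max()+.5,.104))
E
```

```text
position: [0.5144, -0.2656, 0.0988]
ft_force: [-0.1, 0.6, -1.5]
grip_width: 0.441
grip_force: 45.0
position: [0.5155, -0.2671, 0.1007]
tool_rot: [3.132, 0.23, 0.003]
ft_force: [-0.1, -1.0, -2.1]
grip_width: 0.438
grip_force: 45.0
20 212 341 35.6 -35.7 plate 243 322 16.3 -23.0
60 214 339 35.7 -35.6 plate 244 321 16.4 -23.1
100 216 337 35.7 -35.4 plate 245 320 16.5 -23.1
140 218 336 35.8 -35.8 plate 247 319 16.1 -23.2
```

The rails are centred where I measured them, but the plate sits 3.4 mm towards -y. I'll correct that and lower it.

```bash
python3 -m crank '[[0.3,-0.002,0.008,0,0],[0.3,-0.002,0.017,-0.02,0],[0.3,-0.002,0.017,-0.04,0],[0.3,-0.002,0.017,-0.05,0],[0.3,-0.002,0.017,-0.05,0]]'|grep -E "pos|ft"
python3 -m crank '[[0.3,0,0,-0.005,0],[0.3,0,0,-0.01,0],[0.3,0,0,-0.01,0]]'|grep -E "pos|rot|ft|grip"; python3 - <<'E'
from h import *
s=get_state();p=s["position"];im,c=shot('w10');hsv=cv2.cvtColor(im,cv2.COLOR_BGR2HSV)
d=np.array([.989,.147]);nrm=np.array([-.147,.989]);J=np.array([.5513,-.2587])
w=(hsv[...,0]<28)&(hsv[...,1]>75)&(hsv[...,2]>120);g=(hsv[...,1]<40)&(hsv[...,2]>125)
for y in(20,60,100,140):
    q=np.where(w[y,180:390])[0]+180; h=np.where(g[y,210:360])[0]+210
    f=lambda x,z:round(float((onz(0,(x,y),z,c)[:2]-J)@nrm*1000),1)
    print(y,f(q.min()-.5,.085),f(q.max()+.5,.085),"plate",f(h.min()-.5,p[2]+.004),f(h.max()+.5,p[2]+.004))
t=np.median([np.where(g[:60,x])[0].min() for x in range(258,308)])-.5
print("far end along",t,(onz(0,(283,t),p[2]+.004,c)[:2]-J)@d, "TCP along",(p[:2]-J)@d)
E
```

```text
position: [0.514, -0.2633, 0.089]
ft_force: [0.2, -0.4, -1.8]
position: [0.5141, -0.2633, 0.0873]
tool_rot: [3.133, 0.23, -0.0]
ft_force: [0.3, -0.8, -1.0]
grip_width: 0.437
grip_force: 45.0
20 35.5 -36.0 plate 20.0 -19.0
60 35.5 -35.5 plate 20.1 -19.1
100 35.6 -35.6 plate 20.2 -19.2
140 35.6 -35.6 plate 20.4 -19.3
far end along 10.5 0.08858240745879477 TCP along -0.037424621784260585
```

```bash
python3 -m crank '[[0.3,0.006,-0.001,0,0],[0.3,0.006,-0.001,-0.005,0],[0.3,0.006,-0.001,-0.005,0]]'|grep -E "pos|ft"
python3 -m crank '[[0.3,0,0,-0.003,0],[0.3,0,0,-0.005,0],[0.3,0,0,-0.005,0]]'|grep -E "pos|ft"
```

```text
position: [0.5153, -0.2635, 0.0863]
ft_force: [0.9, 0.2, -1.5]
position: [0.5154, -0.2635, 0.0855]
ft_force: [-0.9, -0.2, -0.3]
```

```bash
python3 -m crank '[[0.3,0,0,-0.003,0],[0.3,0,0,-0.005,0],[0.3,0,0,-0.005,0]]'|grep -E "pos|ft"
```

```text
position: [0.5154, -0.2635, 0.0855]
ft_force: [-2.0, 0.5, 5.8]
```

Contact at z = 0.0855. I'll ease off slightly and open.

```bash
python3 -m crank '[[0.3,0,0,0.003,0],[0.42,0,0,0.003,0],[0.46,0,0,0.003,0],[0.5,0,0,0.003,0],[0.6,0,0,0.003,0]]' 5|grep -E "pos|ft|grip"
python3 -m crank '[[0.7,0,0,0,0],[0.7,0,0,0,0],[0.7,0,0,0,0]]'|grep -E "pos|ft|grip"
python3 -m crank '[[0.7,0,0,0.05,0],[0.7,0,0,0.15,0],[0.7,0,0,0.4,0],[0.7,0,0,0.7,0],[0.7,0,0,1,0]]'|grep -E "pos|ft|grip"
python3 -m crank '[[0.7,-0.1,0,0.2,0],[0.7,-0.2,0,0.2,0],[0.7,-0.2,0,0.2,0],[0.7,-0.2,0,0.2,0]]'|grep -E "time|pos|ft|grip"
python3 - <<'E'
from h import *
im,c=shot('w11');s=get_image('scene')[:,:,::-1];cv2.imwrite('pics/s11.png',s);o=np.hstack([im,s]);cv2.imwrite('pics/c4.png',cv2.resize(o,(800,300)))
hsv=cv2.cvtColor(im,cv2.COLOR_BGR2HSV);g=((hsv[...,1]<40)&(hsv[...,2]>125)).astype(np.uint8)
J=np.array([.5513,-.2587]);u=proj(0,(*J,.088),c).astype(int);print(u)
m=np.zeros_like(g);m[max(0,u[1]-110):u[1]+110,u[0]-40:u[0]+40]=g[max(0,u[1]-110):u[1]+110,u[0]-40:u[0]+40]
m=cv2.morphologyEx(m,cv2.MORPH_CLOSE,np.ones((5,5)))
ct=max(cv2.findContours(m,cv2.RETR_EXTERNAL,cv2.CHAIN_APPROX_NONE)[0],key=cv2.contourArea)
P=np.array([onz(0,p[0],.088,c)[:2] for p in ct],np.float32)*1000;print(cv2.minAreaRect(P),cv2.boundingRect(ct))
E
```

```text
position: [0.516, -0.2649, 0.0855]
ft_force: [0.4, -3.2, 4.0]
grip_width: 0.546
grip_force: 2.2
position: [0.5159, -0.2643, 0.0855]
ft_force: [0.6, -3.1, 4.8]
grip_width: 0.69
grip_force: 2.6
position: [0.5149, -0.2618, 0.2861]
ft_force: [0.1, -0.5, 0.8]
grip_width: 0.699
grip_force: 0.0
time: 19.0
position: [0.4756, -0.2626, 0.324]
ft_force: [-0.3, -0.9, 0.2]
grip_width: 0.696
grip_force: 0.0
[288 129]
((552.3177490234375, -258.2721862792969), (178.78506469726562, 39.48725891113281), 8.734513282775879) (273, 55, 32, 141)
```

View pics/c4.png

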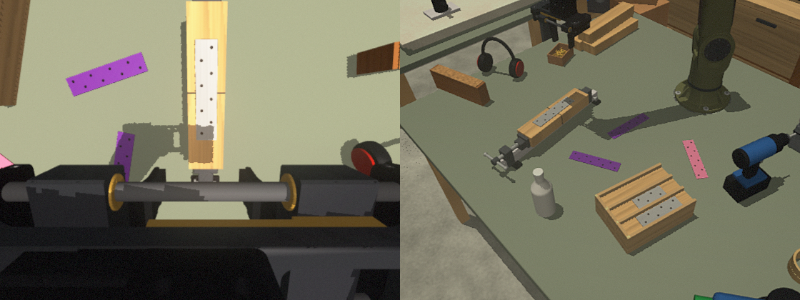

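The wrist view shows the plate flat on the rails, centred within about 1 mm and 0.3° of the joint. The other items are where they were, and the arm is clear, so I'm handing in.

```bash
python3 -c "
from bench import *
print(close_job())"
```

```text
the job is handed in; nothing more can be done
None
```

The long plate lies flat on the rails, about 1 mm off the joint centre and 0.3° off the rail line by the last wrist-camera measurement; the other plates, drill and glue bottle look unmoved, and I handed the job in at about 19 s (the hand-in returned no verdict).

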